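# Set the dust extractor to its third speed by counting clicks

### The arm

A 6-joint arm with a two-finger parallel gripper is mounted at the origin on the work surface. World frame = base frame: x ahead of the robot, y to its left, z up, the work surface at z = 0. Lengths are in m, angles in rad, forces in N, time in s.
With the tool pointing down it reaches from about 0.3 to 0.875 m from the base axis. Payload 6.4 kg.
Tool frame: the origin (TCP) lies between the finger pads; the fingertips stand 22 mm ahead of it and the grasp point (between the pads) lies 3 mm ahead of it; z points along the fingers, y is the line along which they close (so a half turn about z gives the same grasp; the last joint's range is limited). The gripper opens to 85 mm and grips with 20 to 120 N. Pads are 22 mm wide; open, the fingers measure 114 mm over their backs; the gripper's body (76 mm by 85 mm) begins 54 mm behind the grasp point. The pads swing forward as they close: fully open they stand 13 mm farther back than shut.
Start: joints at [-1.355, 0.181, 1.607, -0, 1.354, -0.206], TCP at [0.235, -0.525, 0.231] pointing down, gripper open.
Joint ranges: [-2.99, 2.99], [-0.89, 2.07], [0.3, 2.58], [-1.14, 4.28], [0, 2.63], [-3.12, 3.12]. Speed limits (rad/s): [2.57, 2.57, 3.01, 3.14, 3.14, 3.14].

### API

Orientations are given as a rotation vector (axis times angle).
In Python, from rig import arm gives the robot as it stands.
- The arm moves only by the shell command python3 -m pendant 'ROWS' [FORCE]. ROWS is JSON, a list of rows, each a list of 3 entries, a list of its own where there are three numbers: the turn, a rotation vector about the world's x, y, z in degrees, then the shift along the world's x, y, z in mm, then the finger opening in mm, from 0 to 85.4. A call has 1 to 8 rows; each row is the pose to reach, as a shift and turn from the pose commanded when the call began; what a row does not reach only later rows make up. A row lasts 1/10 s, in which the tool goes at most 50 mm and 8.59 degrees, less where a joint would pass 70% of its speed; a pose out of reach is approached as far as the arm can. A call with a gripper value outside its range is refused whole. The fingers move at their own pace and stop on an object; FORCE is the grip in N (left out, the last holds). Time passes only in rows, so rows that repeat a pose let the fingers close. It gives the time, the measured TCP pose, the force, the opening and the grip force at its end, in the units of the state.
- arm.sense(): the state, without advancing time (a new reading comes with each control period).
- arm.grab_frame(name): name is "scene" or "side" or "wrist"; returns the picture (420x560x3 uint8, blue, green, red); there is no depth.
- arm.calibration(name): a dict with "fx", "fy", "cx", "cy" (pixels), "R" (3x3) and "t" (3): a world point X has camera coordinates R X + t. Camera axes: x right, y down, z forward; pixel columns grow to the right and rows downward; lengths in m; the calibration is good to about 2 mm. A picture is of the moment at which its call begins: read the wrist's pose just before it. calibration takes no time and is no camera call; for the wrist camera it gives the pose at the moment of the call.
- arm.close_job(): hands the job in; it is judged then, once.
Trained networks look in the newest picture that a camera, given by its name, has taken for a name from the list of things; names that differ only in an ending like _2 or _b are one class to them, and where a whole thing is asked for, a point or a joint stands for the part that bears it (a point fixed in the world has none). Each returns a list of dicts, best first, with "p" (0 to 1); they miss things now and then, are a little off and sometimes report something else, mostly with a low value. They report only what shows in the picture. A call takes as long as a camera call.
- arm.outline_of(camera, target): "region" (420x560 bool, what is visible of it) and "box" ([left, top, width, height] in pixels, round what is visible of it).
The state is a dict: "time_s": time; "qpos": joint angles; "qd": joint speeds; "joint_efforts": joint torques, N m; "tcp_pos": TCP position; "tool_rot": TCP orientation; "force": force on the tool from outside, world axes, zero at the start; "ft_torque": the same for the moment, N m; "width": finger opening in m; "grasp_force": force on a finger pad.
Only numpy, scipy, OpenCV 4.12 (cv2) and the standard library are available. Lean on these libraries where they do the work, as an engineer would, in place of code of your own. Each camera call takes 0.05 s, during which the arm holds its last target. There are 200 camera calls.

### The job

Set the bench dust extractor to its third speed: with the fingertips, push the speed lever (the larger handle) to the robot's right until it is fully home against its off stop, then push it back to the left (as the robot sees it), counting the clicks, and leave it in the third notch without ever letting it run on past the third. Only push the lever: do not pinch it or take it between the fingers, and leave the timer slider and the things lying about where they are.

Things in the scene. Friction and masses are not known exactly. Their poses are not given: they have to be found in the camera images.
- extractor: the bench dust extractor, a fixed green steel box 300 (x) x 420 (y) x 80 mm (z) with a chip grille on its far part and a dark flat control strip along the side nearest the robot. Origin: centre of its underside. Its x axis points from the control strip to the grille (away from the robot), its y axis along the strip to the robot's left, z up. Its flat top is at z = 80 mm
- off_mark (a point): point on the flat top of the extractor at the off end of the speed lever's slot (the right-hand end, local -y), under the centre of the lever's handle when the lever is off; axes as the extractor. The off end has the longest of six tick marks beside the slot (on the robot's side of it)
- speed_lever (a joint): speed lever's position along its slot in m: 0 = off, against its right-hand stop; 0.080 = left end; grows along the extractor's +y. Notches every 16 mm (0, 0.016, 0.032, 0.048, 0.064, 0.080): third click from off = 0.048. Leaving a notch takes about 5 N, falling to nothing half-way (8 mm); then the lever springs ahead into the next notch and stays. Starts in the first or second notch
- speed_lever_top (a point): centre of the top face of the speed lever's handle, the larger of the two handles: an upright black plate 50 mm (x, across its travel) x 14 mm thick (y, along its travel), from 1.5 to 41.5 mm above the extractor's flat top, this point being 41.5 mm above it. It moves with the lever; axes as the extractor. The strip beside both of its faces is flat and clear for at least 60 mm
- timer (a joint): position in m of the smaller timer slider at the left end of the control strip (a black grip 20 x 28 x 40 mm on an aluminium track that runs across the strip); to be left where it is
- mask_blank: rough wooden mask blank, a dome 120 mm across and 64 mm high, on the extractor's grille; origin under its centre; a bystander
- offcut: wooden block 50 x 80 x 35 mm on the extractor's grille; origin under its centre; a bystander
- tin: small open metal tin, 44 mm across, 45 mm high, standing on the extractor's control strip beyond the off end of the slot; origin under its centre; a bystander
- paper_cup: paper cup, 80 mm across, 110 mm high, on the table to the right of the extractor; origin under its centre; a bystander
- mallet: wooden mallet lying on the table to the left of the extractor, some 260 mm long; origin under its middle; a bystander
- gouge: carving tool with a wooden handle lying on the table right of the cup, some 200 mm long; origin under its middle; a bystander
- glue_jar: closed white jar 64 mm across, 80 mm high, on the table left of the extractor; origin under its centre; a bystander
- timer_top (a point): centre of the top face of the timer slider's grip, 54.5 mm above the extractor's flat top; moves with the slider

How it is judged:
On the way, in this order (a step that is already met when the one before it is completed fails the run):
1. the speed lever is pushed home against its off stop (within 3 mm) (value of joint speed_lever below 0.003 m), for 0.2 s.
2. the speed lever stands in the third notch from off (value of joint speed_lever between 0.044 and 0.052 m), for 0.2 s.
At the end, for the whole second after the job is handed in: The speed lever rests in its third notch from off (0.048 m, within 4 mm), having first been pushed home to the off stop (all of step 2 and velocity of joint speed_lever between -0.005 and 0.005 m/s); the robot touches nothing.
It fails at once if the speed lever runs past the third notch (beyond the hump at 0.056 m) (value of joint speed_lever above 0.056 m).
It fails at once if the lever's handle is taken between the fingers (the grasp point comes within the handle's outline, low enough for the fingers to straddle it) (x of the grasp point in the frame of speed_lever_top between -0.025 and 0.025 m and y of the grasp point in the frame of speed_lever_top between -0.007 and 0.007 m and z of the grasp point in the frame of speed_lever_top below 0.013 m).
It fails at once if the timer slider is moved by more than 5 mm (distance of timer_top from where it was at the start of the episode above 0.005 m).
It fails at once if a bystander (mask blank, block, tin, cup, mallet, carving tool or jar) is moved or lifted by more than 15 mm (distance of any of mask_blank, offcut, tin, paper_cup, mallet, gouge, glue_jar from where it was at the start of the episode above 0.015 m).
It also fails if it takes over 64 s, if anything falls off the work surface, if the arm or the gripper's body presses on something with over 40 N, if the wrist force passes 120 N, or if a joint passes its speed limit or range.

## Working session

There is one attempt and no reset: what is moved stays moved. The work goes in short steps, Python scripts to look and compute and a shell command to move; the robot and the scene stay as the last step left them, time stands still between calls to the robot, and variables do not carry over. Pictures are saved under pics/ and viewed, at most 10 in all, crops included, and the job is handed in when it is done.

```bash
mkdir -p pics
cat > h.py <<'E'
import numpy as np, cv2
from rig import arm
def ray(cam,u,v,z,c=None):
    c=c or arm.calibration(cam); R=np.array(c["R"]);t=np.array(c["t"])
    d=R.T@np.array([(u-c["cx"])/c["fx"],(v-c["cy"])/c["fy"],1]); o=-R.T@t
    return o+d*(z-o[2])/d[2]
def proj(cam,X,c=None):
    c=c or arm.calibration(cam); p=np.array(c["R"])@X+np.array(c["t"])
    return [c["fx"]*p[0]/p[2]+c["cx"],c["fy"]*p[1]/p[2]+c["cy"]]
E
python3 - <<'E'
from h import *
s=arm.sense();print(s["time_s"],s["tcp_pos"],s["tool_rot"],s["force"],s["width"])
for n in["scene","side"]:
    im=arm.grab_frame(n);cv2.imwrite(f"pics/{n}0.png",im)
    for k in["extractor","speed_lever","timer","tin"]:
        for o in arm.outline_of(n,k)[:2]:
            ys,xs=np.nonzero(o["region"]);print(n,k,round(o["p"],2),o["box"],xs.mean(),ys.mean())
    c=arm.calibration(n);print(n,-np.array(c["R"]).T@np.array(c["t"]))
E
```

```text
0.0 [ 0.23531623 -0.52403578  0.22997809] [-3.07025279e+00 -6.57316365e-01  2.18645524e-05] [-0.40865923 -0.22334544 -0.48884237] 0.08562904391700868
scene extractor 0.96 [202.2, 173.3, 161.8, 116.0] 281.103514224241 233.02701410470954
scene speed_lever 0.65 [269.9, 187.7, 7.1, 19.1] 272.03125 195.97916666666666
scene tin 0.73 [210.7, 190.9, 14.3, 17.1] 218.33179723502303 199.2811059907834
scene tin 0.28 [202.9, 172.8, 163.4, 117.0] 280.84718498659515 232.86383946705664
scene [ 1.18675598 -0.32017939  1.05503424]
side extractor 0.82 [212.8, 188.3, 162.9, 100.2] 292.96385542168673 237.86994707803174
side extractor 0.52 [263.6, 230.2, 8.7, 18.9] 266.8095238095238 238.43537414965985
side speed_lever 0.44 [304.6, 213.9, 13.4, 20.5] 310.8959537572254 223.78034682080926
side timer 0.48 [262.9, 229.4, 10.5, 18.3] 267.0759493670886 238.5
side timer 0.37 [214.4, 186.8, 162.8, 102.9] 292.9971690635262 237.85630166459066
side tin 0.55 [350.3, 198.3, 8.4, 19.5] 354.47169811320754 209.10849056603774
side [-0.24348441  1.13863616  0.88348135]
```

View pics/scene0.png

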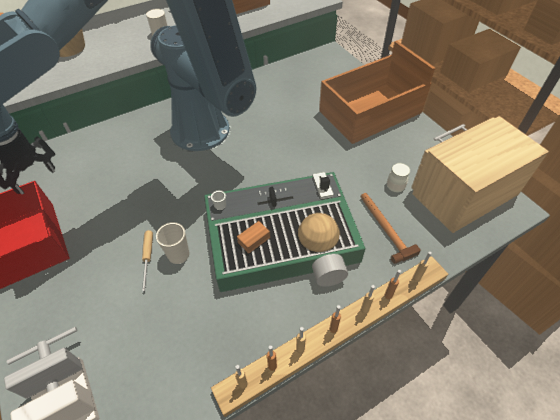

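View pics/side0.png

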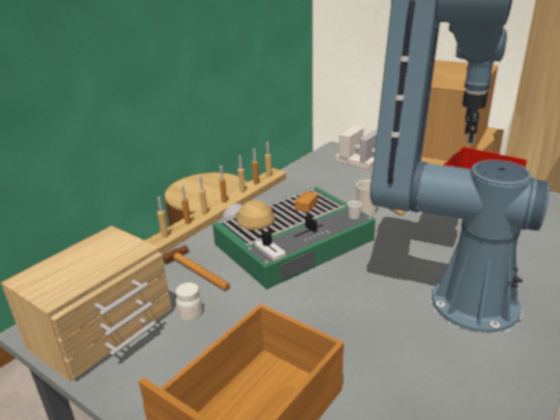

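The scene view shows the extractor, with the lever at about (272,196), the timer at (323,183) and the tin at (218,199). The side view agrees, with the lever at (311,224). I'll fit the box pose to both outlines.

Run:
```python
from h import *
from scipy.optimize import differential_evolution
import itertools
M={}
for n in["scene","side"]:
    arm.grab_frame(n); M[n]=(arm.outline_of(n,"extractor")[0]["region"],arm.calibration(n))
cs=np.array(list(itertools.product([-.15,.15],[-.21,.21],[0,.08])))
def f(p):
    x,y,a=p;R=np.array([[np.cos(a),-np.sin(a),0],[np.sin(a),np.cos(a),0],[0,0,1]]);s=0
    for n,(m,c) in M.items():
        P=np.array([proj(n,R@q+[x,y,0],c) for q in cs]);h=cv2.convexHull(P.astype(np.float32))
        k=np.zeros(m.shape,np.uint8);cv2.fillConvexPoly(k,np.round(h*16).astype(np.int32),1,shift=4);k=k>0
        s+=1-(k&m).sum()/(k|m).sum()
    return s
r=differential_evolution(f,[(.3,.9),(-.4,.4),(-.6,.6)],seed=1,maxiter=60,tol=1e-6)
x,y,a=r.x;print(r.x,r.fun)
R=np.array([[np.cos(a),-np.sin(a)],[np.sin(a),np.cos(a)]])
for n,l in[("scene",(273,188.5,.1215)),("scene",(323,177,.1345)),("side",(310.5,215,.1215)),("side",(266.5,231,.1345)),("scene",(219,194,.125)),("side",(354.5,202,.125))]:
    w=ray(n,*l); print(n,w.round(3),(R.T@(w[:2]-[x,y])).round(3))
```

```text
[ 0.57014526  0.02290779 -0.31223256] 0.350997427448272
scene [0.487 0.047 0.121] [-0.086 -0.002]
scene [0.535 0.193 0.134] [-0.086  0.152]
side [0.507 0.025 0.121] [-0.061 -0.018]
side [0.546 0.188 0.135] [-0.073  0.15 ]
scene [ 0.426 -0.101  0.125] [-0.099 -0.162]
side [ 0.435 -0.115  0.125] [-0.087 -0.173]
```

```bash
python3 -m pendant '[[[0,0,0],[0,0,50],0],[[0,0,-8],[15,45,85],0],[[0,0,-16],[32,90,100],0],[[0,0,-24],[50,136,105],0],[[0,0,-32],[68,182,110],0],[[0,0,-40],[86,228,115],0],[[0,0,-42],[104,274,120],0],[[0,0,-42],[122,320,120],0]]' && python3 -m pendant '[[[0,0,0],[18,46,0],0],[[0,0,0],[36,92,0],0],[[0,0,0],[54,138,0],0],[[0,0,0],[70,184,0],0],[[0,0,0],[80,205,0],0],[[0,0,0],[80,205,0],0],[[0,0,0],[80,205,0],0]]'
python3 - <<'E'
from h import *
s=arm.sense();print(s["time_s"],s["tcp_pos"],s["tool_rot"],s["force"],s["width"])
im=arm.grab_frame("wrist");cv2.imwrite("pics/w1.png",im)
c=arm.calibration("wrist");print(c)
for k in["extractor","speed_lever","timer","tin"]:
    for o in arm.outline_of("wrist",k)[:2]:
        ys,xs=np.nonzero(o["region"]);print(k,round(o["p"],2),o["box"],xs.mean(),ys.mean())
E
```

```text
time_s: 1.5
tcp_pos: [0.3549, -0.2106, 0.3517]
tool_rot: [3.102, -0.49, 0.003]
force: [1.1, -0.6, -0.2]
width: 0.0
grasp_force: 0.0
time_s: 2.2
tcp_pos: [0.4343, -0.007, 0.3507]
tool_rot: [3.104, -0.484, -0.0]
force: [-0.4, -0.4, -0.4]
width: -0.0001
grasp_force: 0.0
2.2 [ 0.43434553 -0.00697     0.3507209 ] [ 3.10359420e+00 -4.84195314e-01 -4.33979978e-04] [-0.40178245 -0.40986236 -0.43979266] -0.0001027802771931761
{'fx': 313.64766860305775, 'fy': 313.64766860305775, 'cx': 277.6235838029155, 'cy': 210.32286852788812, 'R': array([[-3.05902950e-01, -9.52062661e-01,  2.72017690e-04],
       [-9.07675334e-01,  2.91727257e-01,  3.01696362e-01],
       [-2.87313197e-01,  9.20429034e-02, -9.53404023e-01]]), 't': array([0.12666908, 0.32044925, 0.61955826])}
extractor 0.58 [33.9, 0.0, 364.2, 191.8] 221.21129365683822 101.58423095056759
speed_lever 0.87 [220.6, 114.8, 14.2, 43.8] 226.35897435897436 136.78044871794873
timer 0.81 [62.6, 128.1, 45.0, 22.7] 86.74383561643836 141.14246575342466
tin 0.66 [341.4, 135.2, 37.6, 38.3] 358.57849829351534 154.3430034129693
```

View pics/w1.png

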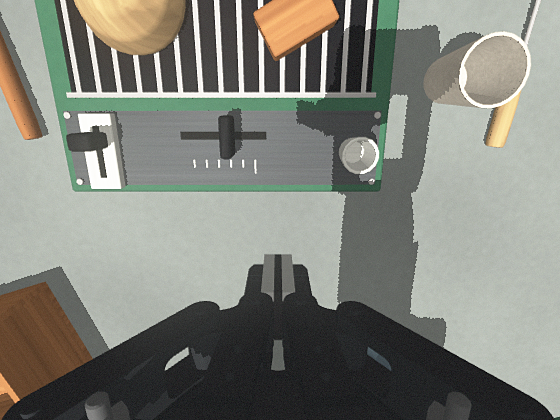

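The wrist view looks down the strip. The lever is at about (227,136), its slot runs from u=180 to 267, the longest tick is at (256,167), the tin is at (359,155), and the timer grip is at (87,141). I'll zoom in.

Run:
```python
from h import *
im=cv2.imread("pics/w1.png")
cv2.imwrite("pics/w1c.png",cv2.resize(im[100:200,170:290],None,fx=6,fy=6,interpolation=cv2.INTER_CUBIC))
a=ray("wrist",74,191,.08);b=ray("wrist",380,189.5,.08);d=a-b
print(a,b,np.hypot(*d[:2]),np.arctan2(-d[0],d[1]))
```

```text
[0.49435523 0.26425808 0.08      ] [ 0.36841545 -0.13158547  0.08      ] 0.4153949247514276 -0.30802881903449314
```

View pics/w1c.png

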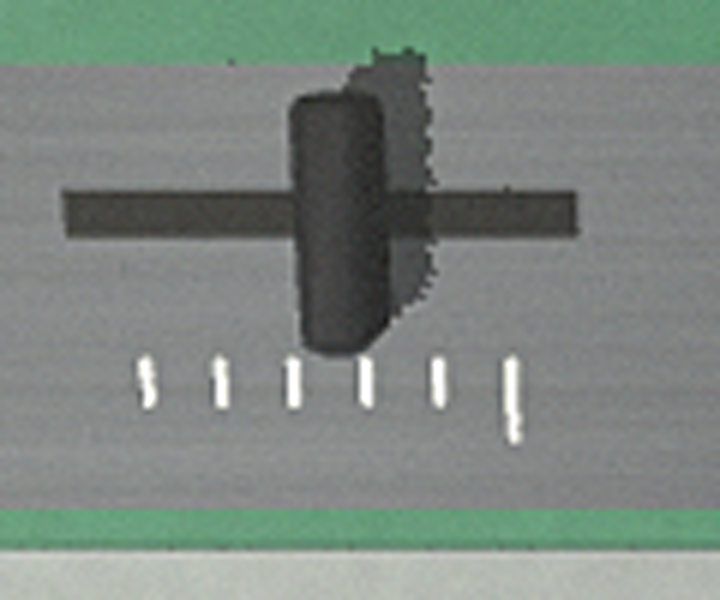

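```bash
cat >> h.py <<'E'
A=-0.308; EX=np.array([np.cos(A),np.sin(A)]); EY=np.array([-np.sin(A),np.cos(A)])
def ex(w,o): d=np.array(w)[:2]-o; return np.array([d@EX,d@EY]).round(4)
E
python3 - <<'E'
from h import *
P=lambda x,y,z:ray("wrist",170+x/6,100+y/6,z)
S=[P(x,213,.08) for x in(65,578)];T=[P(x,382,.08) for x in(148,221,293,366,439,513)]
o0=S[1][:2]
e=lambda w:ex(w,o0)
print("slot",[e(s) for s in S]);print("ticks",[e(t) for t in T])
off=o0+EY*e(T[5])[1]+EX*(e(S[0])[0]+e(S[1])[0])/2
print("off",off)
for n,q in dict(topL=(290,100,.1215),topR=(380,100,.1215),farbot=(385,92,.1215),nearL=(300,340,.1215)).items(): print(n,ex(P(*q),off))
print("tin",[ex(ray("wrist",u,154,.125),off) for u in(341,379)])
print("tcp",ex(arm.sense()["tcp_pos"],off), "cam",ex(-arm.calibration("wrist")["R"].T@arm.calibration("wrist")["t"],off))
c=arm.calibration("wrist")
for y in(.016,.032):
  for dx in(-.025,.025):
    for dy in(-.007,.007):
      for h in (.0815,.1215):
        w=np.r_[off+EX*dx+EY*(y+dy),h];u,v=proj("wrist",w,c);print(y,dx,dy,h,round((u-170)*6),round((v-100)*6))
E
```

```text
slot [array([0.0006, 0.1101]), array([0., 0.])]
ticks [array([-0.0358,  0.0954]), array([-0.0359,  0.0793]), array([-0.036 ,  0.0634]), array([-0.0361,  0.0473]), array([-0.0362,  0.0312]), array([-0.0362,  0.0149])]
off [0.48839739 0.00643937]
topL [0.0239 0.0379]
topR [0.0238 0.0209]
farbot [0.0252 0.0198]
nearL [-0.0214  0.0388]
tin [array([-0.0186, -0.1034]), array([-0.0188, -0.1477])]
tcp [-0.0471 -0.0304] cam [ 0.0295 -0.0296]
0.016 -0.025 -0.007 0.0815 470 330
0.016 -0.025 -0.007 0.1215 452 357
0.016 -0.025 0.007 0.0815 406 331
0.016 -0.025 0.007 0.1215 381 358
0.016 0.025 -0.007 0.0815 462 90
0.016 0.025 -0.007 0.1215 442 93
0.016 0.025 0.007 0.0815 395 91
0.016 0.025 0.007 0.1215 368 93
0.032 -0.025 -0.007 0.0815 396 331
0.032 -0.025 -0.007 0.1215 371 358
0.032 -0.025 0.007 0.0815 332 331
0.032 -0.025 0.007 0.1215 300 358
0.032 0.025 -0.007 0.0815 386 91
0.032 0.025 -0.007 0.1215 358 93
0.032 0.025 0.007 0.0815 319 91
0.032 0.025 0.007 0.1215 284 94
```

```bash
python3 -m pendant '[[[0,0,0],[35,35,0],0],[[0,0,0],[75,80,-10],0],[[0,0,0],[75,80,-60],0],[[0,0,0],[75,80,-110],0],[[0,0,0],[75,80,-150],0],[[0,0,0],[75,80,-150],0]]'
python3 - <<'E'
from h import *
off=np.array([.4884,.00644])
s=arm.sense();print(s["tcp_pos"],ex(s["tcp_pos"],off),s["force"])
im=arm.grab_frame("wrist");cv2.imwrite("pics/w2.png",im);c=arm.calibration("wrist")
for o in arm.outline_of("wrist","speed_lever")[:1]: print(o["p"],o["box"])
print([np.round(proj("wrist",np.r_[off+EX*dx+EY*(.032+dy),.1215],c)) for dx in(-.025,.025) for dy in (-.007,.007)])
E
```

```text
time_s: 3.05
tcp_pos: [0.5049, 0.0724, 0.1944]
tool_rot: [3.102, -0.489, -0.02]
force: [0.0, 0.3, -0.2]
width: 0.0001
grasp_force: 0.0
[0.50491767 0.07244932 0.19443433] [-0.0043  0.0679] [ 0.03804172  0.32536821 -0.17381425]
0.7 [311.2, 169.3, 23.6, 77.8]
[array([336., 247.]), array([318., 247.]), array([340., 183.]), array([320., 183.])]
```

View pics/w2.png

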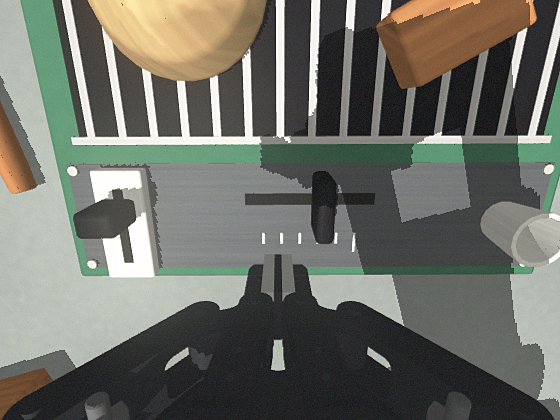

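The lever is at (322,205). It appears in the second notch, within a few mm of the prediction, and the fingers are to its left and clear of it. Descending.

```bash
python3 -m pendant '[[[0,0,0],[0,0,-40],0],[[0,0,0],[0,0,-75],0],[[0,0,0],[0,0,-75],0],[[0,0,0],[0,0,-75],0]]'
python3 - <<'E'
from h import *
off=np.array([.4884,.00644])
s=arm.sense();print(s["tcp_pos"],ex(s["tcp_pos"],off),s["force"],s["time_s"])
E
```

```text
time_s: 3.55
tcp_pos: [0.5113, 0.0723, 0.1286]
tool_rot: [-3.103, 0.488, -0.005]
force: [0.4, 0.3, 1.1]
width: 0.0001
grasp_force: 0.0
[0.51126484 0.07234346 0.1285644 ] [0.0018 0.0697] [0.4328324  0.30212981 1.07929422] 3.55
```

```bash
python3 -m pendant '[[[0,0,0],[0,0,-5],0],[[0,0,0],[-2,-6,-5],0],[[0,0,0],[-4,-12,-5],0],[[0,0,0],[-6,-18,-5],0],[[0,0,0],[-8,-24,-5],0],[[0,0,0],[-9,-29,-5],0],[[0,0,0],[-11,-34,-5],0],[[0,0,0],[-12,-38,-5],0]]'
cat > st.py <<'E'
from h import *
off=np.array([.4884,.00644])
s=arm.sense();f=s["force"];print("ex",ex(s["tcp_pos"],off),"z",s["tcp_pos"][2].round(4),"Fx,Fy ext",(f[:2]@EX).round(2),(f[:2]@EY).round(2),"Fz",f[2].round(2))
E
python3 st.py
python3 -m pendant '[[[0,0,0],[-1,-2,0],0],[[0,0,0],[-1,-4,0],0],[[0,0,0],[-1,-4,0],0]]';python3 st.py
```

```text
time_s: 4.35
tcp_pos: [0.4977, 0.0345, 0.1211]
tool_rot: [-3.103, 0.487, -0.001]
force: [0.6, 2.8, 3.4]
width: 0.0002
grasp_force: 1.7
ex [0.0003 0.0296] z 0.1211 Fx,Fy ext -0.31 2.82 Fz 3.42
time_s: 4.65
tcp_pos: [0.4967, 0.0308, 0.1211]
tool_rot: [-3.103, 0.487, -0.001]
force: [-0.4, 0.7, 5.8]
width: -0.0001
grasp_force: 2.7
ex [0.0005 0.0258] z 0.1211 Fx,Fy ext -0.58 0.57 Fz 5.81
```

```bash
python3 -m pendant '[[[0,0,0],[0,-1,0],0],[[0,0,0],[-1,-2,0],0],[[0,0,0],[-1,-2,0],0]]';python3 st.py;python3 -m pendant '[[[0,0,0],[0,-1,0],0],[[0,0,0],[-1,-2,0],0],[[0,0,0],[-1,-2,0],0]]';python3 st.py
python3 - <<'E'
from h import *
off=np.array([.4884,.00644])
im=arm.grab_frame("wrist");cv2.imwrite("pics/w3.png",im);c=arm.calibration("wrist")
for n in ("wrist","side","scene"):
  if n!="wrist": arm.grab_frame(n)
  for o in arm.outline_of(n,"speed_lever")[:1]: print(n,o["p"],o["box"])
print([np.round(proj("wrist",np.r_[off+EX*dx+EY*(dy),.1215],c)) for dx in(-.025,.025) for dy in (-.007,.007)])
E
```

```text
time_s: 4.95
tcp_pos: [0.4959, 0.0289, 0.1211]
tool_rot: [-3.103, 0.487, -0.002]
force: [2.3, 3.0, 4.7]
width: 0.0002
grasp_force: 2.6
ex [0.0003 0.0236] z 0.1211 Fx,Fy ext 1.27 3.58 Fz 4.67
time_s: 5.25
tcp_pos: [0.4949, 0.0268, 0.1211]
tool_rot: [-3.103, 0.487, -0.002]
force: [1.5, 2.8, 5.2]
width: -0.0004
grasp_force: 2.6
ex [-0.      0.0214] z 0.1211 Fx,Fy ext 0.62 3.09 Fz 5.25
wrist 0.92 [244.9, 203.1, 28.4, 81.4]
side 0.68 [307.5, 216.6, 10.4, 16.5]
scene 0.68 [301.6, 212.2, 37.3, 41.3]
[array([333., 311.]), array([307., 312.]), array([339., 223.]), array([310., 223.])]
```

View pics/w3.png

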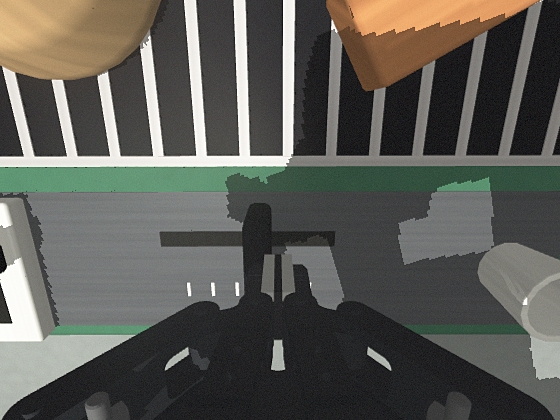

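The wrist view shows the handle at u 245–272, to the left of the fingertips at 262–293, which I didn't expect. I'll locate it before pushing further.

Run:
```python
from h import *
off=np.array([.4884,.00644]);s=arm.sense();c=arm.calibration("wrist");t=np.array(s["tcp_pos"])
for dz in(0,.003,.022): print("tcp-",dz,np.round(proj("wrist",t-[0,0,dz],c)))
for u in(245,272):
  for z in(.1215,.0815): print(u,z,ex(ray("wrist",u,210,z,c),off))
print("slot",[ex(ray("wrist",u,239,.08,c),off) for u in(160,335)])
print("ticks",[ex(ray("wrist",u,289,.08,c),off) for u in(188,213,237)],"cam",ex(-c["R"].T@c["t"],off),c["R"].round(3).tolist())
```

```text
tcp- 0 [280. 269.]
tcp- 0.003 [280. 266.]
tcp- 0.022 [280. 251.]
245 0.1215 [0.0317 0.038 ]
245 0.0815 [0.0191 0.0425]
272 0.1215 [0.0316 0.0251]
272 0.0815 [0.0191 0.026 ]
slot [array([-0.0005,  0.0973]), array([-0.0008, -0.0138])]
ticks [array([-0.0367,  0.0827]), array([-0.0367,  0.066 ]), array([-0.0368,  0.0499])] cam [0.0765 0.0223] [[-0.306, -0.952, -0.0], [-0.908, 0.292, 0.301], [-0.286, 0.092, -0.954]]
```

Run:
```python
from h import *
a=cv2.imread("pics/w3.png")[190:320,210:340]
b=arm.grab_frame("side")[185:275,255:355];d=arm.grab_frame("scene")[150:240,230:330]
R=lambda i,n:cv2.resize(i,(n,n*i.shape[0]//i.shape[1]),interpolation=cv2.INTER_CUBIC)
A=R(np.clip(a.astype(float)*1.6,0,255).astype(np.uint8),480);B=np.vstack([R(b,300),R(d,300)]);h=max(A.shape[0],B.shape[0])
p=lambda i:np.vstack([i,np.zeros((h-i.shape[0],i.shape[1],3),np.uint8)])
cv2.imwrite("pics/m4.png",np.hstack([p(A),p(B)]))
```

```text
(no output)
```

View pics/m4.png

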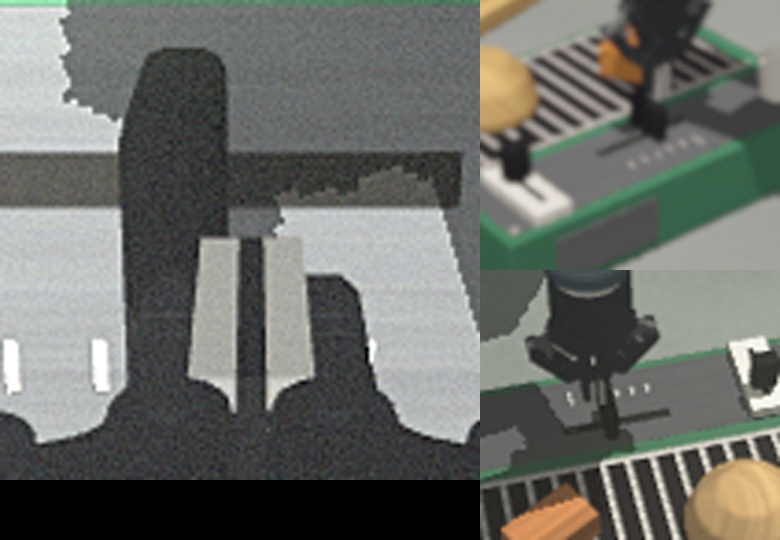

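The composite shows the pale pads overlapping the top of the handle: the tips are riding on top of the lever, with Fz around 5 N and Fy around 3 N of friction. The lever hasn't moved from notch 2, so the tips must be higher than I assumed. I'll back off up and to the left, then feel for the real tip height on the clear strip.

```bash
python3 -m pendant '[[[0,0,0],[0,0,20],0],[[0,0,0],[8,24,20],0],[[0,0,0],[15,48,20],0],[[0,0,0],[15,48,20],0],[[0,0,0],[15,48,20],0]]';python3 st.py;  python3 -m pendant '[[[0,0,0],[0,0,-10],0],[[0,0,0],[0,0,-20],0],[[0,0,0],[0,0,-20],0],[[0,0,0],[0,0,-20],0]]';python3 st.py; python3 -m pendant '[[[0,0,0],[0,0,-5],0],[[0,0,0],[0,0,-10],0],[[0,0,0],[0,0,-10],0],[[0,0,0],[0,0,-10],0]]';python3 st.py
python3 - <<'E'
from h import *
print(arm.sense()["width"],arm.sense()["grasp_force"])
off=np.array([.4884,.00644])
im=arm.grab_frame("wrist");cv2.imwrite("pics/w5.png",im)
for o in arm.outline_of("wrist","speed_lever")[:1]: print(o["p"],o["box"])
E
```

```text
time_s: 6.15
tcp_pos: [0.5085, 0.0747, 0.1399]
tool_rot: [3.103, -0.485, -0.003]
force: [0.5, -0.9, 1.0]
width: -0.0
grasp_force: 0.0
ex [-0.0015  0.0711] z 0.1399 Fx,Fy ext 0.72 -0.76 Fz 0.95
time_s: 6.55
tcp_pos: [0.5089, 0.0744, 0.12]
tool_rot: [3.103, -0.488, -0.003]
force: [-0.1, -0.2, 0.5]
width: -0.0001
grasp_force: 0.0
ex [-0.0011  0.071 ] z 0.12 Fx,Fy ext -0.01 -0.2 Fz 0.5
time_s: 6.95
tcp_pos: [0.5094, 0.0748, 0.1106]
tool_rot: [3.104, -0.487, -0.0]
force: [0.2, 0.0, 0.3]
width: 0.0
grasp_force: 0.0
ex [-0.0008  0.0715] z 0.1106 Fx,Fy ext 0.15 0.09 Fz 0.26
1.5696287403017214e-06 0.0
0.68 [332.5, 204.5, 43.2, 102.8]
```

View pics/w5.png

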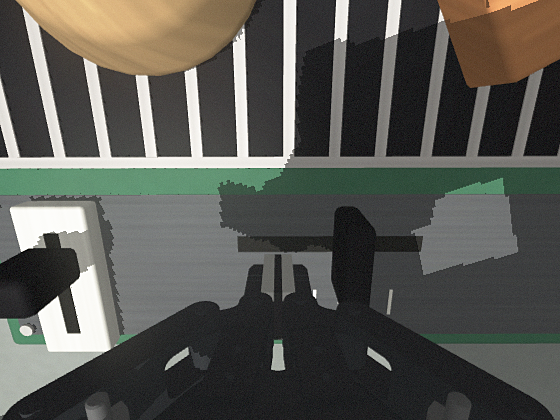

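Run:
```python
from h import *
off=np.array([.4884,.00644]);c=arm.calibration("wrist")
for y in(0,.016,.032):
    print(y,[np.round(proj("wrist",np.r_[off+EX*.025+EY*(y+dy),z],c)).tolist() for z in(.0815,.1215) for dy in(-.007,.007)])
print([ex(ray("wrist",u,243,.08,c),off) for u in(238,422)],[ex(ray("wrist",u,300,.08,c),off) for u in(316,389)])
t=np.array(arm.sense()["tcp_pos"])
for z in(-.022,-.01,0): print(z,[np.round(proj("wrist",np.r_[t[:2]+EX*x,t[2]+z],c)) for x in(-.011,.011)])
```

```text
0 [[417.0, 204.0], [392.0, 204.0], [454.0, 229.0], [423.0, 229.0]]
0.016 [[389.0, 204.0], [364.0, 204.0], [418.0, 229.0], [387.0, 229.0]]
0.032 [[361.0, 204.0], [336.0, 204.0], [383.0, 229.0], [352.0, 229.0]]
[array([0.0005, 0.0966]), array([ 0.0001, -0.0142])] [array([-0.0393,  0.0483]), array([-0.0394,  0.0016])]
-0.022 [array([280., 268.]), array([280., 233.])]
-0.01 [array([280., 278.]), array([280., 241.])]
0 [array([280., 288.]), array([280., 249.])]
```

The view shows the lever to the right of the fingers, base at u≈336–360, still in notch 2. At TCP z = 0.107 either tip-height estimate engages the handle without touching the strip, so I'll push from there.

```bash
python3 -m pendant '[[[0,0,0],[0,0,-4],0],[[0,0,0],[-2,-5,-4],0],[[0,0,0],[-3,-10,-4],0],[[0,0,0],[-4,-14,-4],0],[[0,0,0],[-5,-17,-4],0],[[0,0,0],[-6,-20,-4],0],[[0,0,0],[-6,-20,-4],0]]';python3 st.py;python3 -m pendant '[[[0,0,0],[-1,-2,0],0],[[0,0,0],[-1,-4,0],0],[[0,0,0],[-1,-4,0],0]]';python3 st.py;python3 -m pendant '[[[0,0,0],[-1,-2,0],0],[[0,0,0],[-1,-4,0],0],[[0,0,0],[-1,-4,0],0]]';python3 st.py
python3 - <<'E'
from h import *
off=np.array([.4884,.00644]);c=arm.calibration("wrist");arm.grab_frame("wrist")
for o in arm.outline_of("wrist","speed_lever")[:1]: print(o["p"],o["box"])
for y in(0,.016,.032):
    print(y,[np.round(proj("wrist",np.r_[off+EX*.025+EY*(y+dy),z],c)).tolist() for z in(.0815,.1215) for dy in(-.007,.007)])
E
```

```text
time_s: 7.75
tcp_pos: [0.5036, 0.0548, 0.1069]
tool_rot: [-3.103, 0.487, -0.001]
force: [1.9, 2.9, -0.6]
width: 0.0003
grasp_force: 1.3
ex [-0.0002  0.0507] z 0.1069 Fx,Fy ext 0.99 3.31 Fz -0.58
time_s: 8.05
tcp_pos: [0.5023, 0.0504, 0.1068]
tool_rot: [3.103, -0.487, -0.001]
force: [-0.6, 0.4, 0.5]
width: 0.0002
grasp_force: 0.2
ex [-0.0001  0.0461] z 0.1068 Fx,Fy ext -0.69 0.16 Fz 0.49
time_s: 8.35
tcp_pos: [0.5013, 0.0464, 0.1067]
tool_rot: [3.103, -0.487, -0.001]
force: [-0.5, -0.3, -0.6]
width: -0.0003
grasp_force: 0.0
ex [0.0002 0.042 ] z 0.1067 Fx,Fy ext -0.36 -0.44 Fz -0.62
0.85 [311.1, 206.2, 38.8, 103.9]
0 [[367.0, 208.0], [342.0, 208.0], [391.0, 234.0], [360.0, 234.0]]
0.016 [[338.0, 208.0], [313.0, 208.0], [355.0, 234.0], [323.0, 234.0]]
0.032 [[310.0, 208.0], [285.0, 208.0], [319.0, 234.0], [287.0, 235.0]]
```

The lever clicked into notch 1. Continuing to the off stop.

```bash
python3 -m pendant '[[[0,0,0],[-1,-3,0],0],[[0,0,0],[-2,-6,0],0],[[0,0,0],[-2,-6,0],0]]';python3 st.py;python3 -m pendant '[[[0,0,0],[-1,-3,0],0],[[0,0,0],[-2,-6,0],0],[[0,0,0],[-2,-6,0],0]]';python3 st.py;python3 -m pendant '[[[0,0,0],[-1,-3,0],0],[[0,0,0],[-1,-5,0],0],[[0,0,0],[-1,-5,0],0]]';python3 st.py
```

```text
time_s: 8.75
tcp_pos: [0.4995, 0.041, 0.1068]
tool_rot: [-3.103, 0.488, -0.0]
force: [1.1, 3.4, -0.9]
width: -0.0001
grasp_force: 1.8
ex [0.0001 0.0363] z 0.1068 Fx,Fy ext -0.03 3.57 Fz -0.91
time_s: 9.05
tcp_pos: [0.4972, 0.0341, 0.1067]
tool_rot: [3.103, -0.487, -0.001]
force: [0.3, -0.4, 0.2]
width: -0.0004
grasp_force: 0.0
ex [0.     0.0291] z 0.1067 Fx,Fy ext 0.41 -0.29 Fz 0.22
time_s: 9.35
tcp_pos: [0.4964, 0.0293, 0.1068]
tool_rot: [3.103, -0.488, -0.0]
force: [1.0, 0.8, 0.4]
width: 0.0001
grasp_force: 0.0
ex [0.0007 0.0243] z 0.1068 Fx,Fy ext 0.75 1.08 Fz 0.36
```

```bash
for i in 1 2; do python3 -m pendant '[[[0,0,0],[0,-1,0],0],[[0,0,0],[0,-1,0],0]]' >/dev/null;python3 st.py; done; python3 -m pendant '[[[0,0,0],[-1,-1,0],0],[[0,0,0],[-1,-1,0],0],[[0,0,0],[-1,-1,0],0]]';python3 st.py
python3 - <<'E'
from h import *
off=np.array([.4884,.00644]);c=arm.calibration("wrist");arm.grab_frame("wrist")
for o in arm.outline_of("wrist","speed_lever")[:1]: print(o["p"],o["box"])
for y in(0,.016):
    print(y,[np.round(proj("wrist",np.r_[off+EX*.025+EY*(y+dy),z],c)).tolist() for z in(.0815,.1215) for dy in(-.007,.007)])
E
```

```text
ex [0.0009 0.0237] z 0.1067 Fx,Fy ext -0.14 -0.53 Fz -0.91
ex [0.0012 0.0228] z 0.1068 Fx,Fy ext -0.38 0.76 Fz -0.29
time_s: 10.05
tcp_pos: [0.4954, 0.0268, 0.1067]
tool_rot: [-3.104, 0.487, 0.0]
force: [-1.0, -0.3, 0.4]
width: -0.0001
grasp_force: 0.0
ex [0.0005 0.0215] z 0.1067 Fx,Fy ext -0.86 -0.59 Fz 0.44
0.61 [303.4, 209.5, 33.5, 103.5]
0 [[330.0, 208.0], [305.0, 208.0], [345.0, 235.0], [313.0, 235.0]]
0.016 [[302.0, 208.0], [277.0, 208.0], [309.0, 235.0], [277.0, 235.0]]
```

```bash
for i in 1 2; do python3 -m pendant '[[[0,0,0],[0,-1,0],0],[[0,0,0],[0,-1,0],0]]' >/dev/null;python3 st.py; done; python3 -m pendant '[[[0,0,0],[-1,-1,0],0],[[0,0,0],[-1,-1,0],0],[[0,0,0],[-1,-1,0],0]]';python3 st.py
```

```text
ex [0.0007 0.0211] z 0.1068 Fx,Fy ext -1.24 2.57 Fz 0.23
ex [0.0007 0.0208] z 0.1068 Fx,Fy ext -1.43 7.54 Fz -0.17
time_s: 10.85
tcp_pos: [0.4952, 0.0259, 0.1069]
tool_rot: [-3.1, 0.487, -0.002]
force: [3.9, 11.0, -0.5]
width: 0.0002
grasp_force: 6.0
ex [0.0006 0.0206] z 0.1069 Fx,Fy ext 0.4 11.64 Fz -0.5
```

```bash
python3 -m pendant '[[[0,0,0],[0,0,0],0],[[0,0,0],[0,0,0],0],[[0,0,0],[3,10,0],0],[[0,0,0],[5,14,0],0],[[0,0,0],[5,14,35],0],[[0,0,0],[5,14,60],0],[[0,0,0],[5,14,60],0]]';python3 st.py;python3 -m pendant '[[[0,0,0],[-10,-30,0],0],[[0,0,0],[-20,-65,0],0],[[0,0,0],[-20,-65,0],0],[[0,0,0],[-20,-65,0],0]]';python3 st.py
python3 - <<'E'
from h import *
off=np.array([.4884,.00644]);c=arm.calibration("wrist");arm.grab_frame("wrist")
for o in arm.outline_of("wrist","speed_lever")[:1]: print(o["p"],o["box"])
for y in(0,.016):
    print(y,[np.round(proj("wrist",np.r_[off+EX*.025+EY*(y+dy),z],c)).tolist() for z in(.0815,.1215) for dy in(-.007,.007)])
E
```

```text
time_s: 11.55
tcp_pos: [0.5022, 0.0373, 0.1706]
tool_rot: [3.103, -0.486, 0.011]
force: [1.3, -0.8, 0.0]
width: 0.0003
grasp_force: 0.0
ex [0.0038 0.0336] z 0.1706 Fx,Fy ext 1.52 -0.4 Fz 0.02
time_s: 11.95
tcp_pos: [0.4791, -0.0277, 0.1662]
tool_rot: [-3.103, 0.49, 0.001]
force: [0.1, 0.1, 0.1]
width: -0.0003
grasp_force: 0.0
ex [ 0.0015 -0.0354] z 0.1662 Fx,Fy ext 0.05 0.12 Fz 0.07
0.78 [214.9, 187.6, 26.0, 83.1]
0 [[241.0, 186.0], [222.0, 186.0], [234.0, 201.0], [211.0, 201.0]]
0.016 [[219.0, 186.0], [201.0, 186.0], [208.0, 201.0], [186.0, 201.0]]
```

The lever is at off. Descending on its right side and approaching.

```bash
python3 -m pendant '[[[0,0,0],[0,0,-40],0],[[0,0,0],[0,0,-59],0],[[0,0,0],[0,0,-59],0],[[0,0,0],[2,6,-59],0],[[0,0,0],[3,10,-59],0],[[0,0,0],[4,13,-59],0],[[0,0,0],[4,13,-59],0]]';python3 st.py;for i in 1 2 3; do python3 -m pendant '[[[0,0,0],[0,1,0],0],[[0,0,0],[1,2,0],0],[[0,0,0],[1,2,0],0]]' >/dev/null;python3 st.py; done
```

```text
time_s: 12.75
tcp_pos: [0.4843, -0.0137, 0.1088]
tool_rot: [3.104, -0.485, 0.003]
force: [-0.2, 0.7, -0.1]
width: -0.0001
grasp_force: 0.0
ex [ 0.0022 -0.0205] z 0.1088 Fx,Fy ext -0.44 0.58 Fz -0.09
ex [ 0.002  -0.0194] z 0.108 Fx,Fy ext -0.66 -3.51 Fz 2.0
ex [ 0.0022 -0.0168] z 0.1078 Fx,Fy ext -0.38 -2.71 Fz 1.56
ex [ 0.0025 -0.0141] z 0.1077 Fx,Fy ext -0.87 -0.74 Fz 0.57
```

```bash
for i in 1 2 3 4 5 6; do python3 -m pendant '[[[0,0,0],[0,1,0],0],[[0,0,0],[1,2,0],0],[[0,0,0],[1,2,0],0]]' >/dev/null;python3 st.py; done
```

```text
ex [ 0.0029 -0.0119] z 0.1077 Fx,Fy ext 0.15 -0.52 Fz -0.6
ex [ 0.0034 -0.0099] z 0.1078 Fx,Fy ext -0.51 -0.53 Fz 0.14
ex [ 0.0037 -0.0078] z 0.1078 Fx,Fy ext 0.15 0.31 Fz -0.53
ex [ 0.004  -0.0055] z 0.1078 Fx,Fy ext 1.07 0.75 Fz 0.57
ex [ 0.0041 -0.0036] z 0.1077 Fx,Fy ext -1.74 -0.79 Fz 0.67
ex [ 0.0043 -0.0015] z 0.1076 Fx,Fy ext -2.66 -3.58 Fz 2.53
```

```bash
for i in 1 2 3; do python3 -m pendant '[[[0,0,0],[0,1,0],0],[[0,0,0],[0,2,0],0],[[0,0,0],[0,2,0],0]]' >/dev/null;python3 st.py; done
python3 - <<'E'
from h import *
off=np.array([.4884,.00644]);c=arm.calibration("wrist");arm.grab_frame("wrist")
for o in arm.outline_of("wrist","speed_lever")[:1]: print(o["p"],o["box"])
for y in(0.016,.024,.032):
    print(y,[np.round(proj("wrist",np.r_[off+EX*.025+EY*(y+dy),z],c)).tolist() for z in(.0815,.1215) for dy in(-.007,.007)])
E
```

```text
ex [0.0042 0.0009] z 0.1077 Fx,Fy ext 0.07 -2.09 Fz -0.88
ex [0.0037 0.003 ] z 0.1079 Fx,Fy ext 0.34 0.04 Fz -0.2
ex [0.0027 0.0048] z 0.1078 Fx,Fy ext 0.38 0.09 Fz 0.24
0.63 [219.6, 213.7, 33.9, 96.6]
0.016 [[272.0, 212.0], [248.0, 212.0], [271.0, 239.0], [239.0, 239.0]]
0.024 [[258.0, 212.0], [233.0, 212.0], [253.0, 239.0], [221.0, 239.0]]
0.032 [[244.0, 212.0], [219.0, 212.0], [235.0, 239.0], [203.0, 239.0]]
```

```bash
cat > lv.py <<'E'
from h import *
off=np.array([.4884,.00644]);c=arm.calibration("wrist");arm.grab_frame("wrist")
o=arm.outline_of("wrist","speed_lever")[0];b=o["box"]
L=lambda y:min(proj("wrist",np.r_[off+EX*.025+EY*(y+.007),z],c)[0] for z in(.0815,.1215))
ys=np.linspace(-.01,.08,181);print("lever y ~",ys[np.argmin([abs(L(y)-b[0]) for y in ys])],round(o["p"],2),b)
E
for i in 1 2; do python3 -m pendant '[[[0,0,0],[0,1,0],0],[[0,0,0],[0,2,0],0],[[0,0,0],[0,2,0],0]]' >/dev/null;python3 st.py;python3 lv.py; done
```

```text
ex [0.0022 0.0065] z 0.1077 Fx,Fy ext 0.52 0.2 Fz -0.13
lever y ~ 0.0305 0.6 [210.1, 213.0, 35.4, 99.8]
ex [0.0016 0.0084] z 0.1078 Fx,Fy ext 0.03 -0.48 Fz -0.27
lever y ~ 0.031 0.67 [213.8, 210.0, 34.3, 100.9]
```

Two clicks. Now the third, finely.

```bash
for i in 1 2 3 4; do python3 -m pendant '[[[0,0,0],[0,1,0],0],[[0,0,0],[0.6,2,0],0],[[0,0,0],[0.6,2,0],0]]' >/dev/null;python3 st.py; done; python3 lv.py; for i in 1 2; do python3 -m pendant '[[[0,0,0],[0.3,1,0],0],[[0,0,0],[0.3,1,0],0],[[0,0,0],[0.3,1,0],0]]' >/dev/null;python3 st.py;python3 lv.py; done
```

```text
ex [0.0017 0.0105] z 0.1078 Fx,Fy ext 1.42 0.37 Fz -0.14
ex [0.0014 0.0124] z 0.1077 Fx,Fy ext -0.81 -0.67 Fz 0.98
ex [0.0015 0.0143] z 0.1077 Fx,Fy ext -1.62 -3.46 Fz -0.15
ex [0.0014 0.017 ] z 0.1077 Fx,Fy ext -0.82 -2.07 Fz 0.53
lever y ~ 0.0365 0.68 [220.4, 212.1, 35.6, 100.0]
ex [0.0014 0.0179] z 0.1077 Fx,Fy ext -0.41 -0.15 Fz 0.8
lever y ~ 0.0365 0.82 [222.5, 209.4, 32.8, 101.6]
ex [0.0014 0.0188] z 0.1078 Fx,Fy ext 0.37 -0.33 Fz 0.37
lever y ~ 0.08 0.73 [0.0, 4.3, 559.7, 355.5]
```

```bash
python3 lv.py; python3 -m pendant '[[[0,0,0],[0.3,1,0],0],[[0,0,0],[0.3,1,0],0],[[0,0,0],[0.3,1,0],0]]' >/dev/null;python3 st.py;python3 lv.py
```

```text
lever y ~ 0.038 0.89 [221.7, 209.8, 31.4, 97.5]
ex [0.0015 0.0198] z 0.1078 Fx,Fy ext 0.46 0.16 Fz 0.58
lever y ~ 0.0395 0.73 [220.3, 209.3, 36.0, 101.8]
```

```bash
python3 -m pendant '[[[0,0,0],[0.3,1,0],0],[[0,0,0],[0.3,1,0],0],[[0,0,0],[0.3,1,0],0]]' >/dev/null;python3 st.py;python3 lv.py;python3 lv.py
```

```text
ex [0.0015 0.0209] z 0.1078 Fx,Fy ext 0.04 0.01 Fz -0.22
lever y ~ 0.0485 0.76 [202.8, 210.9, 38.6, 100.5]
lever y ~ 0.048 0.71 [203.0, 208.8, 40.5, 105.7]
```

Third click. Backing away to the right, then up.

```bash
python3 -m pendant '[[[0,0,0],[-3,-10,0],0],[[0,0,0],[-5,-16,0],0],[[0,0,0],[-5,-16,0],0],[[0,0,0],[-5,-16,40],0],[[0,0,0],[-5,-16,90],0],[[0,0,0],[-5,-16,120],0],[[0,0,0],[-5,-16,120],0],[[0,0,0],[-5,-16,120],0]]';python3 lv.py
python3 - <<'E'
from h import *
im=arm.grab_frame("wrist");cv2.imwrite("pics/end.png",im)
E
```

```text
time_s: 21.15
tcp_pos: [0.4913, 0.0096, 0.2282]
tool_rot: [3.103, -0.487, 0.003]
force: [0.4, 0.7, -0.7]
width: 0.0002
grasp_force: 0.0
lever y ~ 0.046 0.86 [218.3, 171.6, 20.4, 66.3]
```

View pics/end.png

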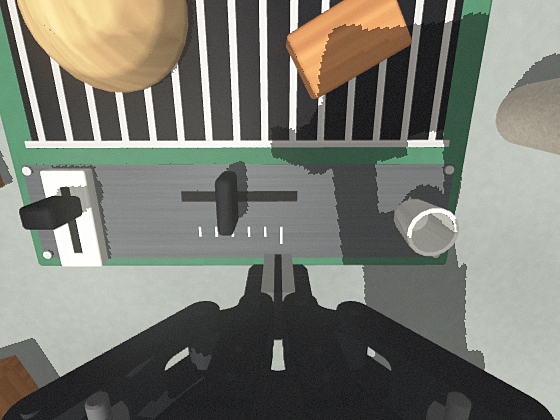

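The lever at (227,200) stands on the fourth tick from the right end (off at u=281, third notch at about 232). The fingers are clear and the tin and timer are undisturbed.

```bash
python3 -c "
from rig import arm
print(arm.close_job())"
```

```text
the job is handed in; nothing more can be done
None
```

I pushed the speed lever home to its off stop, then left three clicks into the third notch, where the last wrist picture shows it with the gripper clear; the job is handed in, but no verdict came back.

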